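# Take the incubator's air temperature through the lid port

## Robot

A 6-joint arm with a two-finger parallel gripper is mounted at the origin on the work surface. World frame = base frame: x ahead of the robot, y to its left, z up, the work surface at z = 0. Lengths are in m, angles in rad, forces in N, time in s.
With the tool pointing down it reaches from about 0.375 to 0.9 m from the base axis. Payload 3.1 kg.
Tool frame: the origin (TCP) lies midway between the tips of the shut fingers; the grasp point (between the pads) lies 19 mm behind it (manip.grasp_offset is the distance from the TCP to the grasp point, in m); z points along the fingers, y is the line along which they close (so a half turn about z gives the same grasp; the last joint's range is limited). The gripper opens to 85 mm and grips with 20 to 120 N. Pads are 22 mm wide; open, the fingers measure 114 mm over their backs; the gripper's body (76 mm by 85 mm) begins 54 mm behind the grasp point. The pads swing forward as they close: fully open they stand 13 mm farther back than shut.
Start: joints at [0.928, 0.527, 1.433, -0, 1.181, -0.178], TCP at [0.28, 0.559, 0.231] pointing down, gripper open.
Joint ranges: [-3.08, 3.08], [-0.75, 2.2], [0.22, 2.44], [-1.43, 4.57], [0, 2.65], [-2.85, 2.85]. Speed limits (rad/s): [2.79, 2.79, 3.14, 3.14, 3.14, 3.14].

## Interface

Orientations are given as a unit quaternion [x, y, z, w].
In Python, from station import sensors, cams, order, manip gives the robot as it stands.
- The arm moves only by the tool move_arm, never from a script. Its argument "targets" is a list of rows, each an object of numbers: "dx", "dy", "dz": the shift along the world's x, y, z normalised to -1 to 1, where 1 is 25 mm; "rx", "ry", "rz": the turn, a rotation vector about the world's x, y, z normalised to -1 to 1, where 1 is 30 degrees. A call has exactly 10 rows; each row shifts and turns the commanded pose from where the row before left it; what a row does not reach is not made up. A row lasts 1/8 s, in which the tool goes at most 62.5 mm and 10.7 degrees, less where a joint would pass 70% of its speed; a pose out of reach is approached as far as the arm can. A call with a number of a shift or a turn outside -1 to 1 is refused whole. A call with a gripper value outside its range is refused whole. "claw" is the opening in per cent of the stroke, from 0 (shut) to 100 (fully open), set as the call begins (left out, the last holds). The fingers move at their own pace and stop on an object; "newtons" is the grip in N (left out, the last holds). Time passes only in rows, so rows that do not move let the fingers close, or fill a call up. It gives the time, the measured TCP pose, the force, the opening and the grip force at its end, in the units of the state.
- sensors.sense(): the state, without advancing time (a new reading comes with each control period).
- cams.snapshot(name): name is "scene" or "top" or "wrist"; returns the picture (400x640x3 uint8, red, green, blue); there is no depth.
- cams.camera_model(name): a dict with "fx", "fy", "cx", "cy" (pixels), "distortion" ([k1, k2, p1, p2, k3] as OpenCV has them; the pictures are not rectified), "extrinsics" (4x4, takes a point from world to camera coordinates). Camera axes: x right, y down, z forward; pixel columns grow to the right and rows downward; lengths in m; the calibration is good to about 2 mm. A picture is of the moment at which its call begins: read the wrist's pose just before it. camera_model takes no time and is no camera call; for the wrist camera it gives the pose at the moment of the call.
- order.sign_off(): hands the job in; it is judged then, once.
The state is a dict: "t": time; "q": joint angles; "qd": joint speeds; "tau": joint torques, N m; "tcp_pos": TCP position; "tool_rot": TCP orientation; "force": force on the tool from outside, world axes, zero at the start; "ft_torque": the same for the moment, N m; "finger_gap": opening from 0.0 (shut) to 1.0 (fully open); "gripper_force": force on a finger pad.
Only numpy, scipy, OpenCV 4.12 (cv2) and the standard library are available. Lean on these libraries where they do the work, as an engineer would, in place of code of your own. Each camera call takes 0.05 s, during which the arm holds its last target. There are 200 camera calls.

## Task

Lift the stick thermometer out of the rack on the free-turning caddy and lower its stem, upright, through the round port in the incubator's lid, without the thermometer touching the port or the lid (a touch would spoil the air reading). Finish while still holding it: keep it still and centred in the port, with its tip about 2 cm below the underside of the lid. Leave the other things standing where they are; the caddy itself may turn a little.

Things in the scene. Friction and masses are not known exactly. Their poses are not given: they have to be found in the camera images.
- thermo_grip (a point): Stick thermometer, about 70 g: bright steel stem, diameter 6 mm, 100 mm long, below a plain black round barrel, diameter 20 mm, 70 mm long, with a small pale display window. It hangs upright in the rack, the barrel's underside resting on the rack's top plate, the stem free in an 11 mm hole. This point is the barrel's centre, 135 mm above the tip; z axis up along the thermometer.
- thermo_tip (a point): Lower end of the thermometer's stem, on its axis; z axis up along the thermometer. The underside of the barrel lies 100 mm above it.
- thermo_stem (a point): Point on the axis of the thermometer's stem, 65 mm above the tip.
- rack (a point): Centre of the top surface of the white tool rack fixed on the caddy's platter: top plate 45 by 130 mm, 135 mm above the table. x axis across the rack (45 mm), away from the turning axis, which is 50 mm off; y along it (130 mm). Three 11 mm holes at y = -35, 0, 35 mm: thermometer in one end hole, screwdriver in the other, the middle one empty.
- driver_mid (a point): Screwdriver hanging in the other end hole of the rack, 70 mm from the thermometer: wooden waisted handle, diameter 26 mm, 58 mm high, so wider and lower than the thermometer's barrel; its top is 193 mm above the table. This point is the centre of the handle; z axis up. Leave it hanging upright.
- bottle_a_mid (a point): Small amber glass bottle, diameter 42 mm, 82 mm high, standing loose on the platter; point half-way up, z axis up. Leave it standing.
- bottle_b_mid (a point): Small white plastic bottle, diameter 42 mm, 82 mm high, standing loose on the platter; point half-way up, z axis up. Leave it standing.
- jar_mid (a point): Small glass jar, diameter 44 mm, 50 mm high, standing loose on the platter; point half-way up, z axis up. Leave it standing.
- port (a point): Thermometer port in the incubator's lid: round steel collar, outer diameter 46 mm, standing 8 mm above the lid; its open bore, diameter 26 mm, goes straight down through collar and lid, 42 mm long, into an empty chamber free for 85 mm more. This point is the centre of the bore's mouth, at the collar's top, 158 mm above the table; x, y along the incubator's sides, z up along the bore.
- bung_mid (a point): Black rubber bung of the port, diameter 32 mm, 26 mm high, standing loose on the incubator's lid near a corner, 110 to 165 mm from the port; point at its centre. Leave it there.
- dishes_mid (a point): Stack of six small clear culture dishes, diameter 60 mm, 60 mm high, on the table's far side; point at its centre. Leave it there.
- spool_mid (a point): Grey tape spool, diameter 48 mm, 36 mm high, on the table's far side; point at its centre. Leave it there.
- thermo: The whole thermometer; origin at the tip of its stem, z axis up along it.
- incubator: Portable incubator, fixed: grey box with a white lid 246 by 266 mm, lid top 150 mm above the table, black display panel on its front (-x). Origin under its centre on the table, z up. The port lies 25 mm to the -x side and 15 mm to the +y side of the lid's centre.
- caddy: Caddy: fixed foot with the platter and rack it carries; origin on the table on the turning axis; axes do not turn with the platter. The platter (diameter 260 mm, top 30 mm above the table, rim to 42 mm) spins freely on the foot, without stops or spring, so a sideways push on the rack or on what hangs in it turns it.
Not all that is in view belongs to the job. Leave any blue look-alike of the thermo alone.

How it is judged:
On the way, in this order (a step that is already met when the one before it is completed fails the run):
1. the thermometer is lifted clear above the rack in the gripper (contact force between the fingers and thermo above 1 N and contact force between thermo and caddy below 0.05 N and z of thermo_tip in the frame of rack above 0.003 m), for 0.1 s.
2. held, its tip enters the port's bore (contact force between the fingers and thermo above 1 N and z of thermo_tip in the frame of port between -0.042 and -0.004 m and horizontal distance between thermo_tip and port below 0.01 m), for 0.05 s.
At the end, for the whole second after the job is handed in: Thermometer held still (under 20 mm/s), within 0.1 rad of upright, not touching the incubator, tip 51 to 77 mm below the port's mouth, tip and stem within 6 mm of its axis; bottles, jar, screwdriver within 0.3 rad of upright; bung, dishes, spool within 30 mm of their starts (contact force between the fingers and thermo above 1 N and contact force between thermo and incubator below 0.05 N and z of thermo_tip in the frame of port between -0.077 and -0.051 m and horizontal distance between each of thermo_tip, thermo_stem and port below 0.006 m and angle between thermo_tip's own z axis and vertical below 0.1 rad and linear speed of thermo below 0.02 m/s and angle between each of bottle_a_mid, bottle_b_mid, jar_mid, driver_mid's own z axis and vertical below 0.3 rad and distance of each of bung_mid, dishes_mid, spool_mid from where it was at the start of the episode below 0.03 m); the arm keeps its last pose, push and grip.
It fails at once if the thermometer touches the incubator (port or lid) (contact force between thermo and incubator above 0.2 N).
It fails at once if a bottle, the jar or the screwdriver is tipped (over 0.3 rad) (angle between any of bottle_a_mid, bottle_b_mid, jar_mid, driver_mid's own z axis and vertical above 0.3 rad).
It fails at once if the bung, the dishes or the spool is pushed more than 30 mm (distance of any of bung_mid, dishes_mid, spool_mid from where it was at the start of the episode above 0.03 m).
It also fails if it takes over 50 s, if anything falls off the work surface, if the arm or the gripper's body presses on something with over 40 N, if the wrist force passes 120 N, or if a joint passes its speed limit or range.

## Working session

There is one attempt and no reset: what is moved stays moved. The work goes in short steps, Python scripts to look and compute and a tool call to move; the robot and the scene stay as the last step left them, time stands still between calls to the robot, and variables do not carry over. Pictures are saved under pics/ and viewed, at most 10 in all, crops included, and the job is handed in when it is done.

Besides the shell and the picture viewer there is one more tool, called after "Emit:" as a command line: name --argument value ..., lists and objects as JSON in quotes. move_arm: Moves the arm, as the interface text tells. Scaled input: -1 to 1 covers 25 mm each way for a shift and 30 degrees each way for a turn. Its arguments: {"type":"object","properties":{"targets":{"type":"array"},"claw":{"type":"number"},"newtons":{"type":"number"}},"required":["targets"]}

```bash
mkdir -p pics
cat > h.py <<'E'
import numpy as np, cv2
from station import sensors, cams, order, manip
def K(m): return np.array([[m['fx'],0,m['cx']],[0,m['fy'],m['cy']],[0,0,1.]]), np.array(m['distortion'],float)
def ray(m,uv):
    k,d=K(m); p=cv2.undistortPoints(np.array([[uv]],float),k,d)[0,0]
    E=np.array(m['extrinsics']); R=E[:3,:3]; return -R.T@E[:3,3], R.T@np.array([p[0],p[1],1])
def plane(m,uv,z):
    c,r=ray(m,uv); return c+r*(z-c[2])/r[2]
def proj(m,P):
    k,d=K(m); E=np.array(m['extrinsics']); return cv2.projectPoints(np.array(P,float).reshape(-1,3),cv2.Rodrigues(E[:3,:3])[0],E[:3,3],k,d)[0][:,0]
def snap(n,f):
    m=cams.camera_model(n); i=cams.snapshot(n); cv2.imwrite('pics/'+f,i[:,:,::-1]); return m,i
E
python3 - <<'E'
from h import *
s=sensors.sense(); print(s['t'],s['tcp_pos'],s['tool_rot'],manip.grasp_offset)
for n in('scene','top','wrist'):
    m,i=snap(n,n+'0.png'); print(n,plane.__name__,ray(m,(320,200)))
E
```

```text
0.0 [0.27909941 0.55838932 0.23032389] [ 2.29826929e-01  9.73230875e-01 -1.01950184e-03 -4.55496522e-04] 0.0187
scene plane (array([ 1.343547  , -0.66164975,  0.73642197]), array([-0.65069882,  0.52343547, -0.550463  ]))
top plane (array([ 0.4652583 , -0.10133684,  1.35012815]), array([ 0.12291236, -0.00518678, -0.99244726]))
wrist plane (array([0.21806418, 0.59093903, 0.37326632]), array([ 0.2479077 , -0.13528274, -0.95935372]))
```

View pics/top0.png

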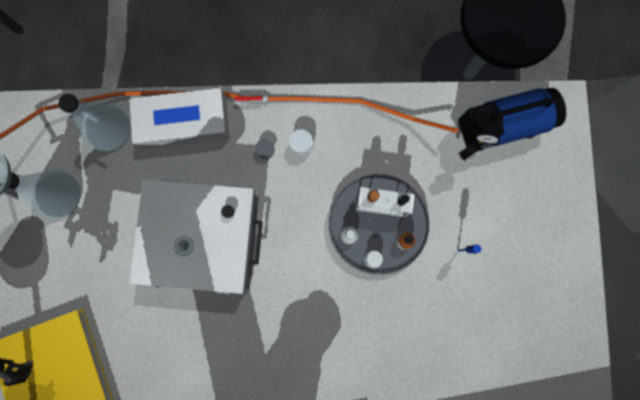

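View pics/scene0.png

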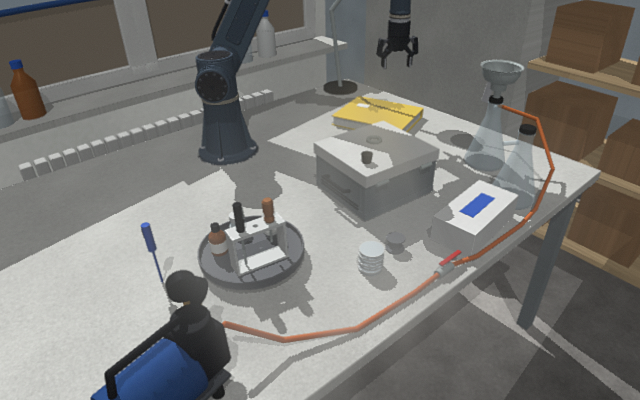

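Top: thermometer's black barrel about (404,200), screwdriver (374,196), rack (386,199), port (184,246), bung (228,211). Scene: thermometer (239,217), port about (374,140). Now I'll measure these in more detail.

Run:
```python
from h import *
m=cams.camera_model('top'); s=cams.camera_model('scene')
for n,uv,z in [('therm',(404,199),.205),('driver',(373,196),.193),('rack',(386,200),.135),('port',(184,246),.158),('bung',(228,211),.176),('platter',(379,224),.04),('botb',(374,259),.112),('bota',(406,241),.112),('jar',(349,236),.08),('lidTL',(143,180),.15),('lidTR',(254,187),.15),('lidBR',(244,293),.15),('lidBL',(132,284),.15)]:
    print(n,plane(m,uv,z).round(4))
for n,uv,z in [('thermtop',(239,204),.205),('port',(374,140),.158)]: print(n,plane(s,uv,z).round(4))
t=cv2.imread('pics/top0.png'); c=cv2.imread('pics/scene0.png')
a=cv2.resize(t[160:280,320:440],(400,400),interpolation=2); b=cv2.resize(t[220:270,158:208],(400,400),interpolation=2)
cv2.imwrite('pics/c1.png',np.hstack([a,b]))
a=cv2.resize(c[180:300,190:310],(400,400),interpolation=2); b=cv2.resize(c[120:170,340:410],(400,286),interpolation=2)
b=np.vstack([b,np.zeros((114,400,3),np.uint8)])
cv2.imwrite('pics/c2.png',np.hstack([a,b]))
```

```text
therm [ 0.6057 -0.2968  0.205 ]
driver [ 0.6155 -0.2283  0.193 ]
rack [ 0.6127 -0.2655  0.135 ]
port [0.5111 0.2107 0.158 ]
bung [0.5891 0.1052 0.176 ]
platter [ 0.5627 -0.2581  0.04  ]
botb [ 0.4734 -0.2347  0.112 ]
bota [ 0.515  -0.3133  0.112 ]
jar [ 0.5314 -0.178   0.08  ]
lidTL [0.6699 0.3135 0.15  ]
lidTR [0.6479 0.0482 0.15  ]
lidBR [0.4007 0.0722 0.15  ]
lidBL [0.4253 0.3334 0.15  ]
thermtop [ 0.6121 -0.2944  0.205 ]
port [0.522 0.206 0.158]
```

View pics/c1.png

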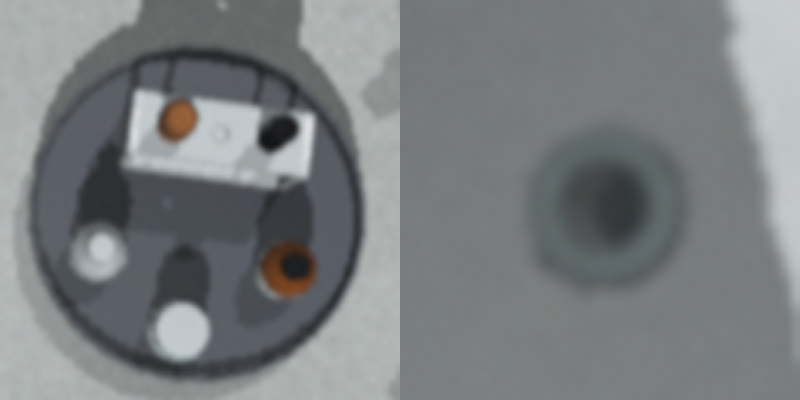

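View pics/c2.png

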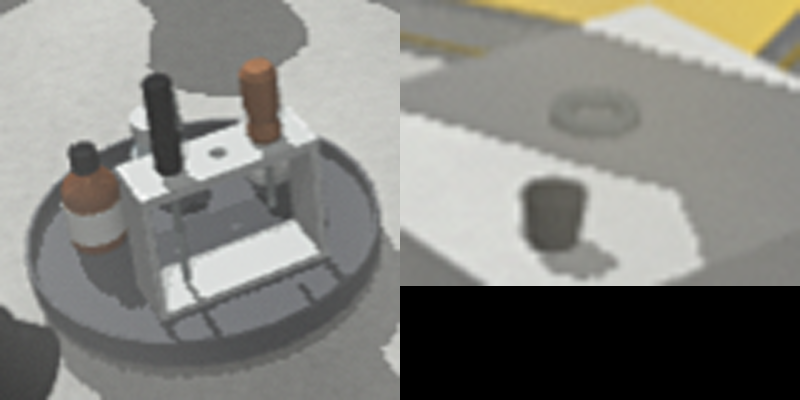

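c1 shows the barrel leaning from (288,128) to (268,140), and the collar centred at crop (207,207). c2 shows the black barrel standing upright in the near end hole. The port comes out near (0.511, 0.210). I'll start moving and check it on the way.

Emit:
move_arm --targets '[{"dx": 0.8,"dy": -1,"dz": 0.4,"rz": -0.24},{"dx": 0.8,"dy": -1,"dz": 0.4,"rz": -0.24},{"dx": 0.8,"dy": -1,"dz": 0.4,"rz": -0.24},{"dx": 0.8,"dy": -1,"dz": 0.4,"rz": -0.24},{"dx": 0.8,"dy": -1,"dz": 0.4,"rz": -0.24},{"dx": 0.8,"dy": -1,"dz": 0.4,"rz": -0.24},{"dx": 0.8,"dy": -1,"dz": 0.4,"rz": -0.24},{"dx": 0.8,"dy": -1,"dz": 0.4,"rz": -0.24},{"dx": 0.8,"dy": -1,"dz": 0.4,"rz": -0.24},{"dx": 0.8,"dy": -1,"dz": 0.4,"rz": -0.24}]' --claw 60 --newtons 40

```text
schema error: expected keys dx, dy, dz, rx, ry, rz
```

Run:
```python
from h import *
s=sensors.sense(); print(s['t'],s['tcp_pos'],s['tool_rot'])
m,i=snap('wrist','w1.png'); print(proj(m,[.511,.2107,.158]))
# thermometer barrel, dark pixels in top0/scene0
for n,b in (('top',(395,412,192,208)),('scene',(228,250,200,234))):
    g=cv2.imread(f'pics/{n}0.png').max(2); x0,x1,y0,y1=b; k=(g[y0:y1,x0:x1]<60).astype(np.uint8)
    N,l,st,c=cv2.connectedComponentsWithStats(k); print(n,[(st[j].tolist(),(c[j]+[x0,y0]).round(2)) for j in range(1,N) if st[j][4]>15])
```

```text
0.15 [0.27923514 0.55854722 0.2305394 ] [ 2.29816265e-01  9.73233665e-01 -7.73447446e-04 -3.44590719e-04]
[[118.75692928 545.8790588 ]]
top [([3, 3, 11, 10, 71], array([402.89, 199.46]))]
scene [([6, 4, 10, 28, 182], array([238.61, 218.34]))]
```

View pics/w1.png

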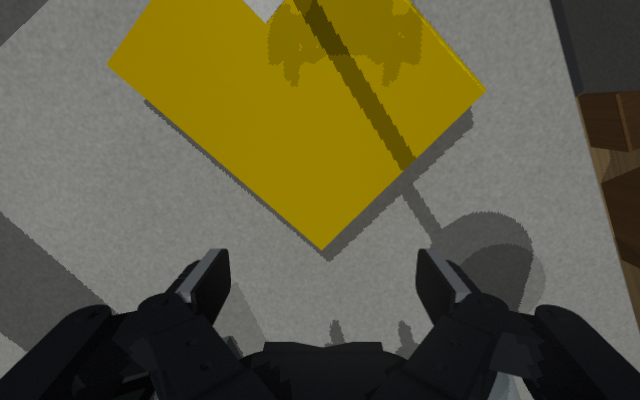

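The wrist picture shows only the yellow folder and the open fingers, at about (225,280) and (420,280). The move was refused because every row needs all six keys.

Emit:
move_arm --targets '[{"dx": 0.8,"dy": -1,"dz": 0.4,"rx": 0,"ry": 0,"rz": -0.24},{"dx": 0.8,"dy": -1,"dz": 0.4,"rx": 0,"ry": 0,"rz": -0.24},{"dx": 0.8,"dy": -1,"dz": 0.4,"rx": 0,"ry": 0,"rz": -0.24},{"dx": 0.8,"dy": -1,"dz": 0.4,"rx": 0,"ry": 0,"rz": -0.24},{"dx": 0.8,"dy": -1,"dz": 0.4,"rx": 0,"ry": 0,"rz": -0.24},{"dx": 0.8,"dy": -1,"dz": 0.4,"rx": 0,"ry": 0,"rz": -0.24},{"dx": 0.8,"dy": -1,"dz": 0.4,"rx": 0,"ry": 0,"rz": -0.24},{"dx": 0.8,"dy": -1,"dz": 0.4,"rx": 0,"ry": 0,"rz": -0.24},{"dx": 0.8,"dy": -1,"dz": 0.4,"rx": 0,"ry": 0,"rz": -0.24},{"dx": 0.8,"dy": -1,"dz": 0.4,"rx": 0,"ry": 0,"rz": -0.24}]' --claw 60 --newtons 40

```text
t: 1.45
tcp_pos: [0.48, 0.308, 0.3314]
tool_rot: [0.759, 0.651, -0.0, -0.0]
force: [0.0, -0.4, -0.3]
finger_gap: 0.599
gripper_force: 0.0
```

Emit:
move_arm --targets '[{"dx": 0.2,"dy": -1,"dz": 0,"rx": 0,"ry": 0,"rz": 0},{"dx": 0.2,"dy": -1,"dz": 0,"rx": 0,"ry": 0,"rz": 0},{"dx": 0.2,"dy": -1,"dz": 0,"rx": 0,"ry": 0,"rz": 0},{"dx": 0.2,"dy": -1,"dz": 0,"rx": 0,"ry": 0,"rz": 0},{"dx": 0.2,"dy": -1,"dz": 0,"rx": 0,"ry": 0,"rz": 0},{"dx": 0.2,"dy": -1,"dz": 0,"rx": 0,"ry": 0,"rz": 0},{"dx": 0,"dy": 0,"dz": 0,"rx": 0,"ry": 0,"rz": 0},{"dx": 0,"dy": 0,"dz": 0,"rx": 0,"ry": 0,"rz": 0},{"dx": 0,"dy": 0,"dz": 0,"rx": 0,"ry": 0,"rz": 0},{"dx": 0,"dy": 0,"dz": 0,"rx": 0,"ry": 0,"rz": 0}]'

```text
t: 2.7
tcp_pos: [0.5093, 0.1597, 0.3313]
tool_rot: [0.758, 0.653, 0.0, -0.0]
force: [0.2, -0.7, -0.3]
finger_gap: 0.604
gripper_force: 0.0
```

Run:
```python
from h import *
s=sensors.sense(); print(s['t'],s['tcp_pos'],s['tool_rot'])
m,i=snap('wrist','w2.png'); print(proj(m,[.511,.2107,.158]))
t=cams.camera_model('top');c=cams.camera_model('scene')
# two-ray intersection of barrel centroids
o1,r1=ray(t,(402.89,199.46));o2,r2=ray(c,(238.61,218.34))
a=np.linalg.lstsq(np.c_[r1,-r2],o2-o1,rcond=None)[0]; print(o1+a[0]*r1,o2+a[1]*r2, plane(t,(402.89,199.46),.17),plane(c,(238.61,218.34),.17))
```

```text
2.7 [0.50931611 0.15970848 0.33128991] [ 7.57595924e-01  6.52723837e-01  1.62540925e-05 -9.38311694e-05]
[[315.41382046 129.56994237]]
[ 0.60917043 -0.30032385  0.16867417] [ 0.60975474 -0.29929942  0.16857281] [ 0.60900893 -0.30010055  0.17      ] [ 0.611599   -0.30021013  0.17      ]
```

View pics/w2.png

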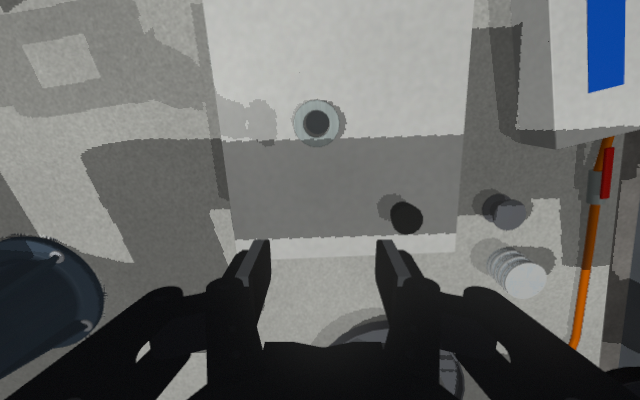

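The wrist picture shows the collar centred at about (316.5,121), the bung at (406,217), the dishes at (523,278) and the spool at (505,209). Next I'll travel to above the thermometer.

Emit:
move_arm --targets '[{"dx": 0.2,"dy": -0.92,"dz": 0,"rx": 0,"ry": 0,"rz": 0},{"dx": 0.2,"dy": -0.92,"dz": 0,"rx": 0,"ry": 0,"rz": 0},{"dx": 0.2,"dy": -0.92,"dz": 0,"rx": 0,"ry": 0,"rz": 0},{"dx": 0.2,"dy": -0.92,"dz": 0,"rx": 0,"ry": 0,"rz": 0},{"dx": 0.2,"dy": -0.92,"dz": 0,"rx": 0,"ry": 0,"rz": 0},{"dx": 0.2,"dy": -0.92,"dz": 0,"rx": 0,"ry": 0,"rz": 0},{"dx": 0.2,"dy": -0.92,"dz": 0,"rx": 0,"ry": 0,"rz": 0},{"dx": 0.2,"dy": -0.92,"dz": 0,"rx": 0,"ry": 0,"rz": 0},{"dx": 0.2,"dy": -0.92,"dz": 0,"rx": 0,"ry": 0,"rz": 0},{"dx": 0.2,"dy": -0.92,"dz": 0,"rx": 0,"ry": 0,"rz": 0}]'

```text
t: 4.0
tcp_pos: [0.5598, -0.0716, 0.3313]
tool_rot: [0.758, 0.653, 0.0, -0.0]
force: [-0.1, 1.0, -0.6]
finger_gap: 0.596
gripper_force: 0.0
```

Emit:
move_arm --targets '[{"dx": 0.2,"dy": -0.92,"dz": 0,"rx": 0,"ry": 0,"rz": 0},{"dx": 0.2,"dy": -0.92,"dz": 0,"rx": 0,"ry": 0,"rz": 0},{"dx": 0.2,"dy": -0.92,"dz": 0,"rx": 0,"ry": 0,"rz": 0},{"dx": 0.2,"dy": -0.92,"dz": 0,"rx": 0,"ry": 0,"rz": 0},{"dx": 0.2,"dy": -0.92,"dz": 0,"rx": 0,"ry": 0,"rz": 0},{"dx": 0.2,"dy": -0.92,"dz": 0,"rx": 0,"ry": 0,"rz": 0},{"dx": 0.2,"dy": -0.92,"dz": 0,"rx": 0,"ry": 0,"rz": 0},{"dx": 0.2,"dy": -0.92,"dz": 0,"rx": 0,"ry": 0,"rz": 0},{"dx": 0,"dy": 0,"dz": 0,"rx": 0,"ry": 0,"rz": 0},{"dx": 0,"dy": 0,"dz": 0,"rx": 0,"ry": 0,"rz": 0}]'

```text
t: 5.25
tcp_pos: [0.5993, -0.2545, 0.3311]
tool_rot: [0.758, 0.652, 0.0, -0.001]
force: [-0.5, 0.0, -0.2]
finger_gap: 0.601
gripper_force: 0.0
```

Emit:
move_arm --targets '[{"dx": 0.2,"dy": -0.92,"dz": 0,"rx": 0,"ry": 0,"rz": 0},{"dx": 0.2,"dy": -0.92,"dz": 0,"rx": 0,"ry": 0,"rz": 0},{"dx": 0,"dy": 0,"dz": -0.4,"rx": 0,"ry": 0,"rz": 0},{"dx": 0,"dy": 0,"dz": -0.4,"rx": 0,"ry": 0,"rz": 0},{"dx": 0,"dy": 0,"dz": -0.4,"rx": 0,"ry": 0,"rz": 0},{"dx": 0,"dy": 0,"dz": -0.4,"rx": 0,"ry": 0,"rz": 0},{"dx": 0,"dy": 0,"dz": -0.4,"rx": 0,"ry": 0,"rz": 0},{"dx": 0,"dy": 0,"dz": -0.4,"rx": 0,"ry": 0,"rz": 0},{"dx": 0,"dy": 0,"dz": 0,"rx": 0,"ry": 0,"rz": 0},{"dx": 0,"dy": 0,"dz": 0,"rx": 0,"ry": 0,"rz": 0}]'

```text
t: 6.5
tcp_pos: [0.6098, -0.3012, 0.2716]
tool_rot: [0.758, 0.652, 0.0, 0.0]
force: [-0.8, 0.1, 0.0]
finger_gap: 0.599
gripper_force: 0.0
```

Run:
```python
from h import *
import pickle
s=sensors.sense(); print(s['t'],s['tcp_pos'],s['tool_rot'])
m,i=snap('wrist','w3.png'); print(proj(m,[[.6095,-.300,.205],[.6095,-.300,.135]]))
```

```text
6.5 [ 0.60976    -0.30122563  0.2715526 ] [7.58010544e-01 6.52242227e-01 8.03325174e-05 2.93871543e-04]
[[320.36047734 211.38715586]
 [320.78815223 187.2359667 ]]
```

View pics/w3.png

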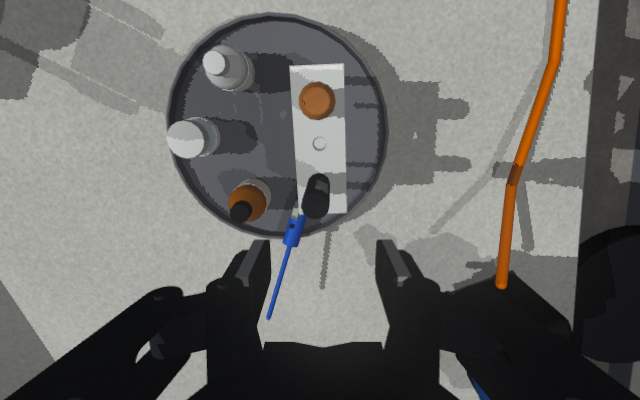

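The wrist picture shows the barrel top about (315,204), the screwdriver (317,100) and the blue look-alike (295,225). I'll refine the barrel position and locate the look-alike for clearance.

Run:
```python
from h import *
m=cams.camera_model('wrist');t=cams.camera_model('top');c=cams.camera_model('scene')
i=cv2.imread('pics/w3.png'); g=i.max(2)
k=(g[165:222,296:340]<50).astype(np.uint8); N,l,st,ce=cv2.connectedComponentsWithStats(k)
for j in range(1,N):
    if st[j][4]>60:
        cc=ce[j]+[296,165]; print(st[j],cc)
        for z in(.17,.175): print(plane(m,cc,z))
        ys,xs=np.where(l==j); print([(y+165,xs[ys==y].min()+296,xs[ys==y].max()+296) for y in np.unique(ys)[::3]])
print(plane(m,(315.5,204),.205))
print('port', *[plane(np.load,0,0) for _ in []])
def x(a,b):
    o1,r1=ray(t,a);o2,r2=ray(c,b);s=np.linalg.lstsq(np.c_[r1,-r2],o2-o1,rcond=None)[0];return o1+s[0]*r1,o2+s[1]*r2
print('blue',x((474,249),(148,237)))
```

```text
[  6   9  28  45 857] [315.71995333 198.05600933]
[ 0.60564555 -0.29984563  0.17      ]
[ 0.6059654  -0.29844124  0.175     ]
[(np.int64(174), np.int64(316), np.int64(322)), (np.int64(177), np.int64(311), np.int64(326)), (np.int64(180), np.int64(309), np.int64(328)), (np.int64(183), np.int64(308), np.int64(328)), (np.int64(186), np.int64(307), np.int64(329)), (np.int64(189), np.int64(307), np.int64(328)), (np.int64(192), np.int64(306), np.int64(328)), (np.int64(195), np.int64(305), np.int64(328)), (np.int64(198), np.int64(304), np.int64(328)), (np.int64(201), np.int64(303), np.int64(328)), (np.int64(204), np.int64(302), np.int64(328)), (np.int64(207), np.int64(302), np.int64(327)), (np.int64(210), np.int64(304), np.int64(327)), (np.int64(213), np.int64(304), np.int64(325)), (np.int64(216), np.int64(308), np.int64(322))]
[ 0.60705847 -0.29426563  0.205     ]
port
blue (array([ 0.49184363, -0.46972923,  0.13621263]), array([ 0.49315174, -0.46673549,  0.13533276]))
```

Emit:
move_arm --targets '[{"dx": -0.15,"dy": 0.07,"dz": 0,"rx": 0,"ry": 0,"rz": 0},{"dx": 0,"dy": 0,"dz": -0.6,"rx": 0,"ry": 0,"rz": 0},{"dx": 0,"dy": 0,"dz": -0.6,"rx": 0,"ry": 0,"rz": 0},{"dx": 0,"dy": 0,"dz": -0.6,"rx": 0,"ry": 0,"rz": 0},{"dx": 0,"dy": 0,"dz": -0.6,"rx": 0,"ry": 0,"rz": 0},{"dx": 0,"dy": 0,"dz": -0.6,"rx": 0,"ry": 0,"rz": 0},{"dx": 0,"dy": 0,"dz": -0.6,"rx": 0,"ry": 0,"rz": 0},{"dx": 0,"dy": 0,"dz": -0.6,"rx": 0,"ry": 0,"rz": 0},{"dx": 0,"dy": 0,"dz": -0.5,"rx": 0,"ry": 0,"rz": 0},{"dx": 0,"dy": 0,"dz": 0,"rx": 0,"ry": 0,"rz": 0}]'

```text
t: 7.8
tcp_pos: [0.6051, -0.2988, 0.1524]
tool_rot: [0.758, 0.652, -0.0, -0.001]
force: [0.2, 0.2, 0.3]
finger_gap: 0.602
gripper_force: 0.0
```

Emit:
move_arm --targets '[{"dx": 0,"dy": 0,"dz": 0,"rx": 0,"ry": 0,"rz": 0},{"dx": 0,"dy": 0,"dz": 0,"rx": 0,"ry": 0,"rz": 0},{"dx": 0,"dy": 0,"dz": 0,"rx": 0,"ry": 0,"rz": 0},{"dx": 0,"dy": 0,"dz": 0,"rx": 0,"ry": 0,"rz": 0},{"dx": 0,"dy": 0,"dz": 0,"rx": 0,"ry": 0,"rz": 0},{"dx": 0,"dy": 0,"dz": 0,"rx": 0,"ry": 0,"rz": 0},{"dx": 0,"dy": 0,"dz": 0,"rx": 0,"ry": 0,"rz": 0},{"dx": 0,"dy": 0,"dz": 0,"rx": 0,"ry": 0,"rz": 0},{"dx": 0,"dy": 0,"dz": 0,"rx": 0,"ry": 0,"rz": 0},{"dx": 0,"dy": 0,"dz": 0,"rx": 0,"ry": 0,"rz": 0}]' --claw 0 --newtons 40

```text
t: 9.05
tcp_pos: [0.6063, -0.2996, 0.1544]
tool_rot: [0.758, 0.652, 0.0, 0.001]
force: [0.3, 1.0, 4.7]
finger_gap: 0.227
gripper_force: 39.3
```

Gripped: the opening reads 19 mm. Lifting straight up.

Emit:
move_arm --targets '[{"dx": 0,"dy": 0,"dz": 0.2,"rx": 0,"ry": 0,"rz": 0},{"dx": 0,"dy": 0,"dz": 0.4,"rx": 0,"ry": 0,"rz": 0},{"dx": 0,"dy": 0,"dz": 0.6,"rx": 0,"ry": 0,"rz": 0},{"dx": 0,"dy": 0,"dz": 0.8,"rx": 0,"ry": 0,"rz": 0},{"dx": 0,"dy": 0,"dz": 0.8,"rx": 0,"ry": 0,"rz": 0},{"dx": 0,"dy": 0,"dz": 0.8,"rx": 0,"ry": 0,"rz": 0},{"dx": 0,"dy": 0,"dz": 0.8,"rx": 0,"ry": 0,"rz": 0},{"dx": 0,"dy": 0,"dz": 0.8,"rx": 0,"ry": 0,"rz": 0},{"dx": 0,"dy": 0,"dz": 0.8,"rx": 0,"ry": 0,"rz": 0},{"dx": 0,"dy": 0,"dz": 0.4,"rx": 0,"ry": 0,"rz": 0}]'

```text
t: 10.3
tcp_pos: [0.6058, -0.2991, 0.316]
tool_rot: [0.758, 0.652, 0.0, 0.001]
force: [0.1, -0.0, -0.9]
finger_gap: 0.217
gripper_force: 39.2
```

Emit:
move_arm --targets '[{"dx": 0,"dy": 0,"dz": 0.2,"rx": 0,"ry": 0,"rz": 0},{"dx": 0,"dy": 0,"dz": 0,"rx": 0,"ry": 0,"rz": 0},{"dx": 0,"dy": 0,"dz": 0,"rx": 0,"ry": 0,"rz": 0},{"dx": 0,"dy": 0,"dz": 0,"rx": 0,"ry": 0,"rz": 0},{"dx": -0.1,"dy": 0.5,"dz": 0,"rx": 0,"ry": 0,"rz": 0},{"dx": -0.2,"dy": 0.8,"dz": 0,"rx": 0,"ry": 0,"rz": 0},{"dx": -0.2,"dy": 0.9,"dz": 0,"rx": 0,"ry": 0,"rz": 0},{"dx": -0.2,"dy": 0.9,"dz": 0,"rx": 0,"ry": 0,"rz": 0},{"dx": -0.2,"dy": 0.9,"dz": 0,"rx": 0,"ry": 0,"rz": 0},{"dx": -0.2,"dy": 0.9,"dz": 0,"rx": 0,"ry": 0,"rz": 0}]'

```text
t: 11.55
tcp_pos: [0.5779, -0.1749, 0.319]
tool_rot: [0.758, 0.652, 0.0, 0.0]
force: [-0.2, -0.6, 0.1]
finger_gap: 0.221
gripper_force: 39.2
```

Run:
```python
from h import *
s=sensors.sense(); print(s['t'],s['tcp_pos'],s['force'],s['gripper_force'])
m,i=snap('wrist','w4.png'); m2,i2=snap('scene','s4.png')
p=s['tcp_pos']
print(proj(m,[p,p+[0,0,-.116]]),proj(m2,[p,p+[0,0,-.116]]))
u,v=proj(m2,[p])[0].astype(int)
a=cv2.resize(i2[max(v-60,0):v+90,u-60:u+60],(480,600),interpolation=2)[:,:,::-1]
cv2.imwrite('pics/c4.png',np.hstack([a,cv2.resize(i[200:400,260:380],(300,500))[:,:,::-1].copy().__class__((600,300,3),np.uint8)*0 if 0 else a[:,:1]])); cv2.imwrite('pics/c4.png',a)
```

```text
11.55 [ 0.57791005 -0.17493204  0.31903025] [-0.21137304 -0.55269248  0.05645203] 39.20695424079895
[[320.46782203 255.79475463]
 [321.21620375 194.43848584]] [[271.59569324 133.31732615]
 [275.79360386 179.28572221]]
```

View pics/w4.png

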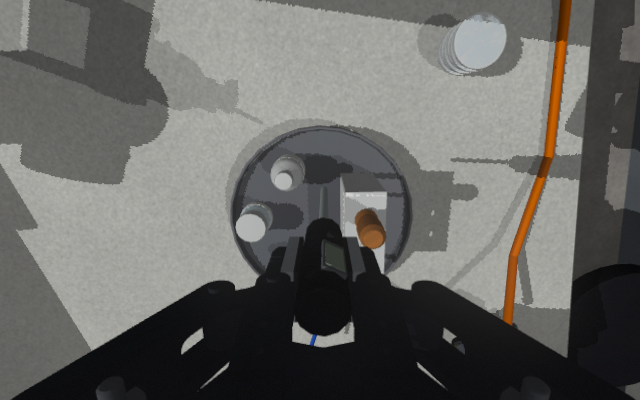

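View pics/c4.png

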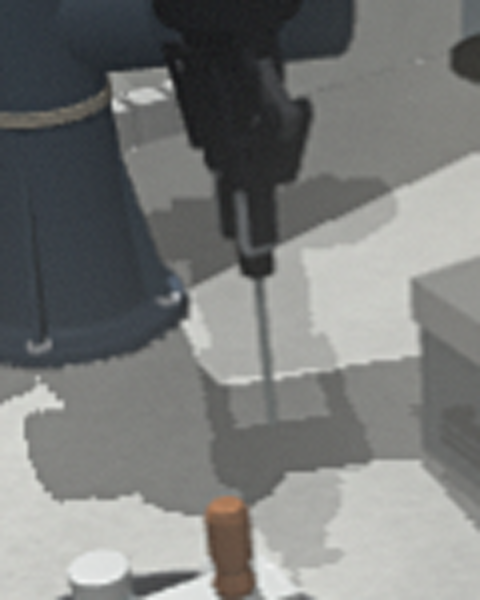

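w4 shows the thermometer upright in the gripper, its tip near (322,188) against the projected (321,194). c4 shows the stem vertical, with its tip at crop (272,420). Heading to just short of the port so I can compare tip and port in the same images.

Emit:
move_arm --targets '[{"dx": -0.18,"dy": 0.92,"dz": 0,"rx": 0,"ry": 0,"rz": 0},{"dx": -0.18,"dy": 0.92,"dz": 0,"rx": 0,"ry": 0,"rz": 0},{"dx": -0.18,"dy": 0.92,"dz": 0,"rx": 0,"ry": 0,"rz": 0},{"dx": -0.18,"dy": 0.92,"dz": 0,"rx": 0,"ry": 0,"rz": 0},{"dx": -0.18,"dy": 0.92,"dz": 0,"rx": 0,"ry": 0,"rz": 0},{"dx": -0.18,"dy": 0.92,"dz": 0,"rx": 0,"ry": 0,"rz": 0},{"dx": -0.18,"dy": 0.92,"dz": 0,"rx": 0,"ry": 0,"rz": 0},{"dx": -0.18,"dy": 0.92,"dz": 0,"rx": 0,"ry": 0,"rz": 0},{"dx": -0.18,"dy": 0.92,"dz": 0,"rx": 0,"ry": 0,"rz": 0},{"dx": -0.18,"dy": 0.92,"dz": 0,"rx": 0,"ry": 0,"rz": 0}]'

```text
t: 12.9
tcp_pos: [0.5328, 0.0548, 0.3189]
tool_rot: [0.758, 0.652, 0.0, 0.0]
force: [0.2, 0.1, -0.4]
finger_gap: 0.223
gripper_force: 39.2
```

Emit:
move_arm --targets '[{"dx": -0.18,"dy": 0.92,"dz": 0,"rx": 0,"ry": 0,"rz": 0},{"dx": -0.18,"dy": 0.92,"dz": 0,"rx": 0,"ry": 0,"rz": 0},{"dx": -0.18,"dy": 0.92,"dz": 0,"rx": 0,"ry": 0,"rz": 0},{"dx": -0.18,"dy": 0.92,"dz": 0,"rx": 0,"ry": 0,"rz": 0},{"dx": -0.1,"dy": 0.5,"dz": 0,"rx": 0,"ry": 0,"rz": 0},{"dx": 0,"dy": 0.2,"dz": 0,"rx": 0,"ry": 0,"rz": 0},{"dx": 0,"dy": 0,"dz": 0,"rx": 0,"ry": 0,"rz": 0},{"dx": 0,"dy": 0,"dz": 0,"rx": 0,"ry": 0,"rz": 0},{"dx": 0,"dy": 0,"dz": 0,"rx": 0,"ry": 0,"rz": 0},{"dx": 0,"dy": 0,"dz": 0,"rx": 0,"ry": 0,"rz": 0}]'

```text
t: 14.15
tcp_pos: [0.5129, 0.1623, 0.3188]
tool_rot: [0.758, 0.652, -0.0, 0.0]
force: [0.0, 0.9, -0.6]
finger_gap: 0.227
gripper_force: 39.2
```

Run:
```python
from h import *
s=sensors.sense(); p=s['tcp_pos']; print(s['t'],p,s['force'],s['gripper_force'])
m,i=snap('wrist','w5.png'); m2,i2=snap('scene','s5.png'); snap('top','t5.png')
tip=p+[0,0,-.117]
print('wrist tip/port',proj(m,[tip,[.511,.2107,.158]]),'scene',proj(m2,[tip,[.511,.2107,.158]]))
a=cv2.resize(i[70:250,260:380],(400,600),interpolation=2)
b=cv2.resize(i2[85:175,320:380+20],(400,450),interpolation=2); b=np.vstack([b,np.zeros((150,400,3),np.uint8)])
cv2.imwrite('pics/c5.png',np.hstack([a,b])[:,:,::-1])
```

```text
14.15 [0.51292303 0.16230307 0.31879602] [ 0.04504342  0.93377674 -0.5795903 ] 39.21712517738342
wrist tip/port [[321.26902107 194.12116521]
 [311.71625864 133.76826297]] scene [[361.31885168 129.37904152]
 [372.44601385 138.29538859]]
```

View pics/c5.png

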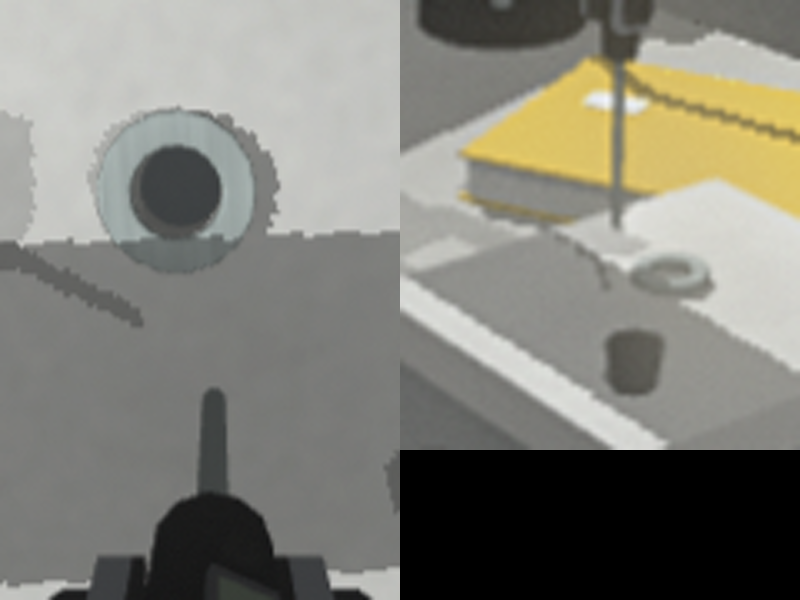

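c5, wrist half: tip at about (323.9,190.6) and port mouth centre about (312.8,126.6). Scene half: tip about (363.4,130), port (374.4,138.6). Next I'll compute the tip-to-port offset from each camera.

Run:
```python
from h import *
m=cams.camera_model('wrist');c=cams.camera_model('scene')
for n,k,a,b in(('w',m,(323.9,190.6),(312.8,126.6)),('s',c,(363.4,130),(374.4,138.6))):
    A=plane(k,a,.2018);B=plane(k,b,.158);print(n,A,B,B-A)
p=sensors.sense()['tcp_pos'];print('port-tcp by top',np.array([.511,.2107])-p[:2])
t=cv2.imread('pics/t5.png');tm=cams.camera_model('top');print(proj(tm,[.511,.2107,.158]))
```

```text
w [0.51555292 0.16528753 0.2018    ] [0.5129856  0.21735099 0.158     ] [-0.00256731  0.05206346 -0.0438    ]
s [0.51979598 0.16370599 0.2018    ] [0.51623724 0.21345467 0.158     ] [-0.00355874  0.04974868 -0.0438    ]
port-tcp by top [-0.0018499   0.04815901]
[[184.00264142 246.0506994 ]]
```

Emit:
move_arm --targets '[{"dx": -0.03,"dy": 0.4,"dz": 0,"rx": 0,"ry": 0,"rz": 0},{"dx": -0.03,"dy": 0.4,"dz": 0,"rx": 0,"ry": 0,"rz": 0},{"dx": -0.03,"dy": 0.4,"dz": 0,"rx": 0,"ry": 0,"rz": 0},{"dx": -0.03,"dy": 0.4,"dz": 0,"rx": 0,"ry": 0,"rz": 0},{"dx": 0,"dy": 0.4,"dz": 0,"rx": 0,"ry": 0,"rz": 0},{"dx": 0,"dy": 0,"dz": -0.4,"rx": 0,"ry": 0,"rz": 0},{"dx": 0,"dy": 0,"dz": -0.4,"rx": 0,"ry": 0,"rz": 0},{"dx": 0,"dy": 0,"dz": -0.2,"rx": 0,"ry": 0,"rz": 0},{"dx": 0,"dy": 0,"dz": 0,"rx": 0,"ry": 0,"rz": 0},{"dx": 0,"dy": 0,"dz": 0,"rx": 0,"ry": 0,"rz": 0}]'

```text
t: 15.55
tcp_pos: [0.5101, 0.2125, 0.294]
tool_rot: [0.758, 0.652, 0.0, 0.0]
force: [0.3, -0.2, -0.9]
finger_gap: 0.222
gripper_force: 39.2
```

Run:
```python
from h import *
s=sensors.sense(); p=s['tcp_pos']; print(s['t'],p,s['force'])
m,i=snap('wrist','w6.png'); m2,i2=snap('scene','s6.png')
u,v=proj(m,[p+[0,0,-.117]])[0].astype(int); u2,v2=proj(m2,[p+[0,0,-.117]])[0].astype(int); print(u,v,u2,v2)
a=cv2.resize(i[v-40:v+50,u-30:u+30],(400,600),interpolation=2)
b=cv2.resize(i2[v2-40:v2+20,u2-20:u2+20],(400,600),interpolation=2)
cv2.imwrite('pics/c6.png',np.hstack([a,b])[:,:,::-1])
```

```text
15.55 [0.51007984 0.21254221 0.293973  ] [ 0.32902176 -0.16068871 -0.88031448]
321 194 372 132
```

View pics/c6.png

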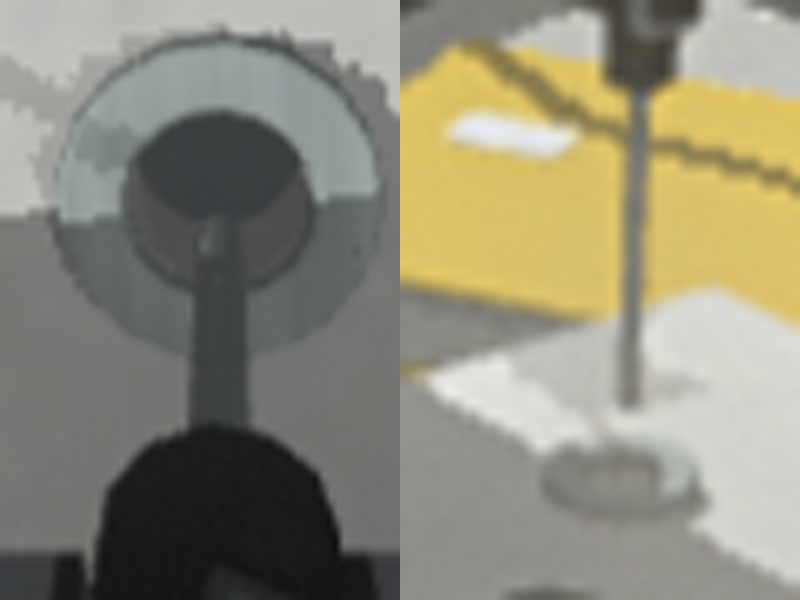

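c6, wrist half: tip about (323.5,188.8), bore mouth centre (323.9,184.0). Scene half: tip (374.9,132.4), mouth (374.1,138.6). The two are nearly aligned; I'll compute what is left.

Run:
```python
from h import *
m=cams.camera_model('wrist');c=cams.camera_model('scene');z=sensors.sense()['tcp_pos'][2]-.117
for n,k,a,b in(('w',m,(323.5,188.8),(323.9,184.0)),('s',c,(374.9,132.4),(374.1,138.6))):
    A=plane(k,a,z);B=plane(k,b,.158);print(n,A,B,B-A)
A=plane(m,(323.5,188.8),z); print(z, [ray(k,(323.5,188.8) if n else (374.9,132.4)) and None for n,k in((1,m),(0,c))])
o1,r1=ray(m,(323.5,188.8));o2,r2=ray(c,(374.9,132.4));s=np.linalg.lstsq(np.c_[r1,-r2],o2-o1,rcond=None)[0];print(o1+s[0]*r1,o2+s[1]*r2)
```

```text
w [0.51279156 0.21704543 0.17717667] [0.51318041 0.21662331 0.158     ] [ 0.00038885 -0.00042212 -0.01917667]
s [0.51592275 0.21471764 0.17717667] [0.51565243 0.21281033 0.158     ] [-0.00027032 -0.0019073  -0.01917667]
0.17717666815624183 [None, None]
[0.5127423  0.21667725 0.17571906] [0.51350198 0.21728098 0.1755409 ]
```

Residual is about 1 mm. Lowering straight down 81 mm.

Emit:
move_arm --targets '[{"dx": 0,"dy": -0.04,"dz": 0,"rx": 0,"ry": 0,"rz": 0},{"dx": 0,"dy": 0,"dz": -0.2,"rx": 0,"ry": 0,"rz": 0},{"dx": 0,"dy": 0,"dz": -0.3,"rx": 0,"ry": 0,"rz": 0},{"dx": 0,"dy": 0,"dz": -0.3,"rx": 0,"ry": 0,"rz": 0},{"dx": 0,"dy": 0,"dz": -0.3,"rx": 0,"ry": 0,"rz": 0},{"dx": 0,"dy": 0,"dz": -0.3,"rx": 0,"ry": 0,"rz": 0},{"dx": 0,"dy": 0,"dz": -0.3,"rx": 0,"ry": 0,"rz": 0},{"dx": 0,"dy": 0,"dz": -0.3,"rx": 0,"ry": 0,"rz": 0},{"dx": 0,"dy": 0,"dz": -0.3,"rx": 0,"ry": 0,"rz": 0},{"dx": 0,"dy": 0,"dz": -0.2,"rx": 0,"ry": 0,"rz": 0}]'

```text
t: 16.9
tcp_pos: [0.5097, 0.2117, 0.2308]
tool_rot: [0.758, 0.652, -0.0, -0.0]
force: [0.2, 0.6, -1.4]
finger_gap: 0.223
gripper_force: 39.2
```

Emit:
move_arm --targets '[{"dx": 0,"dy": 0,"dz": -0.2,"rx": 0,"ry": 0,"rz": 0},{"dx": 0,"dy": 0,"dz": -0.3,"rx": 0,"ry": 0,"rz": 0},{"dx": 0,"dy": 0,"dz": -0.2,"rx": 0,"ry": 0,"rz": 0},{"dx": 0,"dy": 0,"dz": -0.04,"rx": 0,"ry": 0,"rz": 0},{"dx": 0,"dy": 0,"dz": 0,"rx": 0,"ry": 0,"rz": 0},{"dx": 0,"dy": 0,"dz": 0,"rx": 0,"ry": 0,"rz": 0},{"dx": 0,"dy": 0,"dz": 0,"rx": 0,"ry": 0,"rz": 0},{"dx": 0,"dy": 0,"dz": 0,"rx": 0,"ry": 0,"rz": 0},{"dx": 0,"dy": 0,"dz": 0,"rx": 0,"ry": 0,"rz": 0},{"dx": 0,"dy": 0,"dz": 0,"rx": 0,"ry": 0,"rz": 0}]'

```text
t: 18.15
tcp_pos: [0.5098, 0.2117, 0.2128]
tool_rot: [0.758, 0.652, -0.0, -0.0]
force: [-0.8, 0.5, -0.1]
finger_gap: 0.225
gripper_force: 39.2
```

```bash
python3 -c "
from station import order
print(order.sign_off())"
```

```text
the job is handed in; nothing more can be done
None
```

I lowered the thermometer into the port and handed the job in at about 18 s, still gripped and upright, its tip about 63 mm below the mouth and about 1 mm off centre by my last measurement above the port; no verdict was returned, and I viewed 11 pictures, one over the limit of 10.

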